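# Find the loose bolt in a microscope foot and hold its cover open

## Task

Pull the clip-on guard bar straight up off the microscope foot and lay it down on the rubber mat. Then tap the three bolt heads from above to find the loose one, the one that sinks, push it right down, and lift the cover of that bolt by its tab to about half-way to upright. Finish while still holding that cover open; leave the other two covers shut and do not shift the rack, the box or the dish.

Things in the scene. Friction and masses are not known exactly. Their poses are not given: they have to be found in the camera images.
- foot: Fixed off-white microscope foot, column removed: block 190 (x) x 240 (y) x 45 mm high; low black lamp ring (62 mm across, 8 mm high) near its -x edge. Origin: centre of underside, on the bench; +x to its rear. On its top face (deck), at x = +35 mm, a row along y: bolts at y = -70, 0, +70 mm, and two 12 x 10 mm studs, 26 mm high, at y = -35, +35 mm.
- guard_grip (a point): Grip block on top of the loose grey guard bar: 26 (x) x 14 (y) x 30 mm high; the point is on its centre line, 12 mm below its top. Axes as the foot's while on its studs. Sprung balls in the studs hold the bar: a straight upward pull of about 5 to 15 N frees it over the first 20 mm; it is clear after 30 mm of lift.
- guard: The guard bar (about 70 g): plate 28 (x) x 176 (y) x 5 mm over the bolt heads, with two 28 x 20 x 19 mm sockets below, 70 mm apart in y, that grip the studs. Origin midway between the undersides of the sockets, 42 mm below point guard_grip. Set on its sockets it stands steadily, 54 mm high in all.
- mat: Fixed black rubber mat on the bench, 160 (x) x 220 (y) x 3 mm thick. Origin at the centre of its underside.
- seat_a: Fixed seat of bolt a and its cover on the deck; origin on the bolt's axis at deck height (45 mm above the bench); axes as the foot's. Its place in the row changes from run to run. The cover's hinge line runs along y, 32 mm on the +x side of the bolt's axis, 6 mm above the deck.
- bolt_a_head (a point): Centre of the top of bolt a's steel hexagon head, 19.5 mm across flats, 20 mm above the deck, standing up through the opening in its cover. The three bolts look alike; any of them may be the loose one.
- bolt_a (a joint): How far bolt a is pushed down, m; 0 untouched. A tight bolt gives less than 0.5 mm. The loose one goes down 6 mm under a light push (about 2.5 N) and stays down.
- cover_a (a joint): Opening angle of bolt a's cover, rad: 0 shut and flat, grows as its tab is raised, stop at 1.25. A black plate 40 mm wide (y), 5 mm thick, its top 7 mm above the deck, with an opening round the bolt's head. It falls shut when let go; under 2 N at the tab lifts it.
- tab_a (a point): Grip point on the upright tab of bolt a's cover, a block 16 (x) x 10 (y) mm from 7 to 41 mm above the deck when shut. The point is 9 mm below its top; from the hinge line 70 mm to -x and 26 mm up when shut. Moves and tilts with the cover. Pinched across its 10 mm it can turn between the fingers.
- seat_b: Fixed seat of bolt b and its cover on the deck; origin on the bolt's axis at deck height (45 mm above the bench); axes as the foot's. Its place in the row changes from run to run. The cover's hinge line runs along y, 32 mm on the +x side of the bolt's axis, 6 mm above the deck.
- bolt_b_head (a point): Centre of the top of bolt b's steel hexagon head, 19.5 mm across flats, 20 mm above the deck, standing up through the opening in its cover. The three bolts look alike; any of them may be the loose one.
- bolt_b (a joint): How far bolt b is pushed down, m; 0 untouched. A tight bolt gives less than 0.5 mm. The loose one goes down 6 mm under a light push (about 2.5 N) and stays down.
- cover_b (a joint): Opening angle of bolt b's cover, rad: 0 shut and flat, grows as its tab is raised, stop at 1.25. A black plate 40 mm wide (y), 5 mm thick, its top 7 mm above the deck, with an opening round the bolt's head. It falls shut when let go; under 2 N at the tab lifts it.
- tab_b (a point): Grip point on the upright tab of bolt b's cover, a block 16 (x) x 10 (y) mm from 7 to 41 mm above the deck when shut. The point is 9 mm below its top; from the hinge line 70 mm to -x and 26 mm up when shut. Moves and tilts with the cover. Pinched across its 10 mm it can turn between the fingers.
- seat_c: Fixed seat of bolt c and its cover on the deck; origin on the bolt's axis at deck height (45 mm above the bench); axes as the foot's. Its place in the row changes from run to run. The cover's hinge line runs along y, 32 mm on the +x side of the bolt's axis, 6 mm above the deck.
- bolt_c_head (a point): Centre of the top of bolt c's steel hexagon head, 19.5 mm across flats, 20 mm above the deck, standing up through the opening in its cover. The three bolts look alike; any of them may be the loose one.
- bolt_c (a joint): How far bolt c is pushed down, m; 0 untouched. A tight bolt gives less than 0.5 mm. The loose one goes down 6 mm under a light push (about 2.5 N) and stays down.
- cover_c (a joint): Opening angle of bolt c's cover, rad: 0 shut and flat, grows as its tab is raised, stop at 1.25. A black plate 40 mm wide (y), 5 mm thick, its top 7 mm above the deck, with an opening round the bolt's head. It falls shut when let go; under 2 N at the tab lifts it.
- tab_c (a point): Grip point on the upright tab of bolt c's cover, a block 16 (x) x 10 (y) mm from 7 to 41 mm above the deck when shut. The point is 9 mm below its top; from the hinge line 70 mm to -x and 26 mm up when shut. Moves and tilts with the cover. Pinched across its 10 mm it can turn between the fingers.
- tube_rack: Bystander, loose: white rack 70 x 160 x 46 mm with small capped tubes to 62 mm high. Origin at the centre of its underside.
- slide_box: Bystander, loose: blue box with a white lid, 94 x 174 x 42 mm. Origin at the centre of its underside.
- petri_dish: Bystander, loose: clear lidded dish, 94 mm across, 17 mm high. Origin at the centre of its underside.
There are look-alikes about, which are no part of the job. What is meant by the guard is not turquoise, and is the larger of those in its own colour.

How it is judged:
By the outcome, as a careful person would: the job done as asked, in the order asked, and still so for the second after the job is handed in, while the arm keeps its last pose, push and grip.
It also fails if it takes over 64 s, if anything falls off the work surface, if the arm or the gripper's body presses on something with over 40 N, if the wrist force passes 120 N, or if a joint passes its speed limit or range.

## Robot

A 6-joint arm with a two-finger parallel gripper is mounted at the origin on the work surface. World frame = base frame: x ahead of the robot, y to its left, z up, the work surface at z = 0. Lengths are in m, angles in degrees, forces in N, time in s.
With the tool pointing down it reaches from about 0.4 to 0.825 m from the base axis. Payload 7 kg.
Tool frame: the origin (TCP) lies between the finger pads; the fingertips stand 17 mm ahead of it and the grasp point (between the pads) lies 2 mm behind it; x points along the fingers, y is the direction in which the jaws open and shut, and the axes are right-handed (so a half turn about x gives the same grasp; the last joint's range is limited). The gripper opens to 88 mm and grips with 3 to 60 N. Pads are 19 mm wide; open, the fingers measure 130 mm over their backs; the gripper's body (78 mm by 193 mm) begins 47 mm behind the grasp point.
Start: joints at [-60.671, 20.546, 0.682, 0, -70.136, -16.507], TCP at [0.15, -0.658, 0.244] pointing down, gripper open.
Joint ranges: [-176.03, 176.03], [-82.01, 121.73], [-58.28, 71.71], [-173.87, 95.51], [-174.79, -0.11], [-173.66, 173.66]. Speed limits (degrees/s): [136.94, 136.94, 172.46, 180, 180, 180].

## Interface

Orientations are given as [roll, pitch, yaw] about the fixed x, y, z axes, in that order (R = Rz(yaw) Ry(pitch) Rx(roll)).
In Python, from plant import r gives the robot as it stands.
- The arm moves only by the shell command python3 -m jog 'ROWS' [FORCE]. ROWS is a JSON object of lists of equal length, an entry for each row: "fingers": the opening, from 0 (shut) to 1 (fully open); "dp": the shift along the tool's x, y, z in mm, a list of three; "twist": the turn about the tool's x in degrees. In form: {"fingers": [fingers, ...], "dp": [[dx, dy, dz], ...], "twist": [twist, ...]}. A call has exactly 5 rows; each row is the pose to reach, as a shift and turn from the pose measured when the call began, along the tool's axes at that moment; what a row does not reach only later rows make up. A row lasts 1/10 s, in which the tool goes at most 50 mm and 8.59 degrees, less where a joint would pass 70% of its speed; a pose out of reach is approached as far as the arm can. A call with a gripper value outside its range is refused whole. The fingers move at their own pace and stop on an object; FORCE is the grip in N (left out, the last holds). Time passes only in rows, so rows that repeat a pose let the fingers close, or fill a call up. It gives the time, the measured TCP pose, the force and the opening at its end, in the units of the state.
- r.get_state(): the state, without advancing time (a new reading comes with each control period).
- r.capture(name): name is "side" or "top" or "wrist"; returns a dict with "frame" (400x640x3 uint8, red, green, blue), "intrinsics" (3x3 intrinsics, pixels), "D" ([k1, k2, p1, p2, k3] as OpenCV has them; the pictures are not rectified), "pose" (4x4, takes a point from camera to world coordinates). Camera axes: x right, y down, z forward; pixel columns grow to the right and rows downward; lengths in m; the calibration is good to about 2 mm. A picture is of the moment at which its call begins. There is no depth.
- r.close_job(): hands the job in, once; it reports no verdict.
The state is a dict: "time_s": time; "joints": joint angles; "qd": joint speeds; "joint_torque": joint torques, N m; "tcp_pos": TCP position; "eef_rot": TCP orientation; "contact_force": force on the tool from outside, world axes, zero at the start; "moment": the same for the moment, N m; "gripper_width": finger opening in m.
Only numpy, scipy, OpenCV 4.12 (cv2) and the standard library are available. Lean on these libraries where they do the work, as an engineer would, in place of code of your own. Each camera call takes 0.05 s, during which the arm holds its last target. There are 200 camera calls.

## Working session

There is one attempt and no reset: what is moved stays moved. The work goes in short steps, Python scripts to look and compute and a shell command to move; the robot and the scene stay as the last step left them, time stands still between calls to the robot, and variables do not carry over. Pictures are saved under pics/ and viewed, on a budget of 10 in all, crops included, one or two more only if the job needs it, and the job is handed in when it is done.

```bash
ls; mkdir -p pics; cat > h.py <<'E'
import numpy as np, cv2, pickle
from plant import r
from scipy.spatial.transform import Rotation as R
def shot(n,f):
    c=r.capture(n); cv2.imwrite(f'pics/{f}.png',c['frame'][:,:,::-1]); pickle.dump(c,open(f'pics/{f}.pkl','wb')); return c
def load(f): return pickle.load(open(f'pics/{f}.pkl','rb'))
def ray(c,uv):
    p=cv2.undistortPoints(np.array([[uv]],float),c['intrinsics'],c['D'])[0,0]
    T=c['pose']; return T[:3,3],T[:3,:3]@np.array([p[0],p[1],1])
def onz(c,uv,z):
    o,d=ray(c,uv); return o+d*(z-o[2])/d[2]
def proj(c,P):
    T=np.linalg.inv(c['pose']); rv=cv2.Rodrigues(T[:3,:3])[0]
    return cv2.projectPoints(np.array(P,float).reshape(-1,1,3),rv,T[:3,3],c['intrinsics'],c['D'])[0][:,0]
def totool(P):
    s=r.get_state(); M=R.from_euler('xyz',s['eef_rot'],degrees=True).as_matrix()
    return 1000*M.T@(np.array(P)-s['tcp_pos'])
E
python3 - <<'E'
from h import *
np.set_printoptions(precision=3,suppress=True)
a=shot('top','t0');b=shot('side','s0')
print(a['pose'],b['pose']);s=r.get_state();print(s)
print(R.from_euler('xyz',s['eef_rot'],degrees=True).as_matrix())
E
```

```text
pics
[[-0.019 -0.99   0.141  0.367]
 [-1.     0.022  0.021 -0.078]
 [-0.023 -0.14  -0.99   1.182]
 [ 0.     0.     0.     1.   ]] [[-0.965 -0.183  0.189  0.338]
 [-0.263  0.706 -0.658  0.597]
 [-0.013 -0.684 -0.729  0.817]
 [ 0.     0.     0.     1.   ]]
{'time_s': 0.1, 'joints': array([-60.669,  20.587,   0.638,  -0.016, -70.137, -16.509]), 'qd': array([-0.042, -0.108,  0.106,  0.109,  0.01 , -0.005]), 'joint_torque': array([ -0.001, -58.416,  29.376,   7.016,   0.01 ,  -0.   ]), 'tcp_pos': array([ 0.15 , -0.658,  0.243]), 'eef_rot': array([ 96.423,  89.913, 109.239]), 'contact_force': array([-0.116, -0.119, -0.014]), 'moment': array([-0.032, -0.041,  0.028]), 'gripper_width': 0.08760266614010345}
[[-0.001 -0.222  0.975]
 [ 0.001  0.975  0.222]
 [-1.     0.002 -0.   ]]
```

View pics/t0.png

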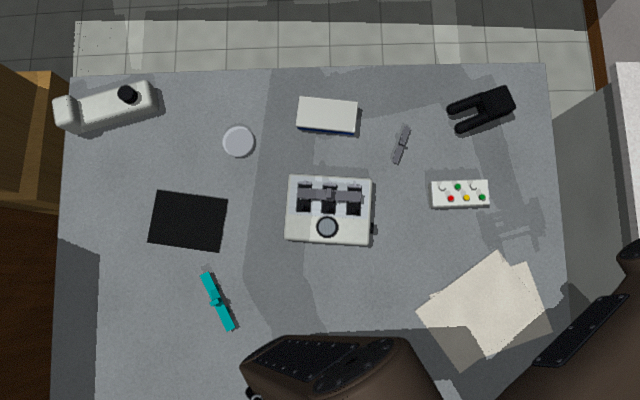

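View pics/s0.png

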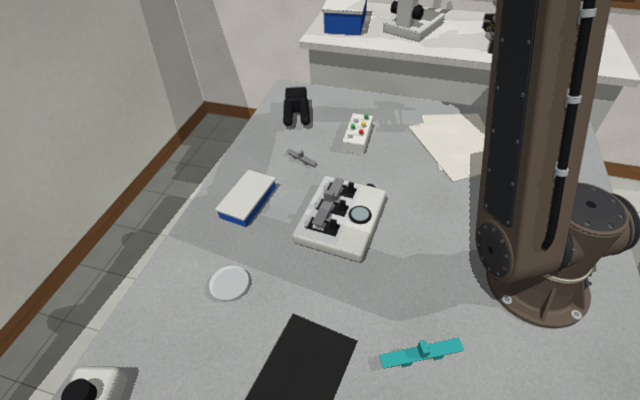

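Three bars appear in the top view: turquoise at (218,300), a small grey one at (401,145), and a grey one on the foot at (331,195). The last fits: it isn't turquoise, it's the larger grey one, and it sits on the foot's studs. I'll confirm it in a crop and measure.

```bash
python3 - <<'E'
from h import *
np.set_printoptions(precision=3,suppress=True)
c=load('t0');f=c['frame']
g=f[165:250,270:440]; g2=f[115:175,380:430]
A=cv2.resize(f[110:255,275:430],None,fx=5,fy=4.1,interpolation=cv2.INTER_CUBIC)
cv2.imwrite('pics/crop1.png',A[:,:,::-1])
hsv=cv2.cvtColor(f,cv2.COLOR_RGB2HSV)
m=np.zeros(f.shape[:2],np.uint8)
m[165:255,275:385]=((f.min(2)>185)[165:255,275:385])*255
m=cv2.morphologyEx(m,cv2.MORPH_CLOSE,np.ones((3,3)))
cs=max(cv2.findContours(m,0,2)[0],key=cv2.contourArea)
rc=cv2.minAreaRect(cs);bx=cv2.boxPoints(rc);print('foot',rc)
for p in bx:print(p,onz(c,p,.045))
m=np.zeros(f.shape[:2],np.uint8);m[180:260,140:235]=((f.max(2)<60)[180:260,140:235])*255
cs=max(cv2.findContours(m,0,2)[0],key=cv2.contourArea)
rc=cv2.minAreaRect(cs);print('mat',rc)
for p in list(cv2.boxPoints(rc))+[rc[0]]:print(p,onz(c,p,.003))
print('grip guess',onz(c,(331,192),.1))
E
```

```text
foot ((338.7334899902344, 222.23095703125), (57.068885803222656, 37.54719543457031), 4.085616588592529)
[308.934 238.924] [ 0.418 -0.014  0.045]
[311.609 201.472] [ 0.522 -0.023  0.045]
[368.533 205.538] [ 0.507 -0.182  0.045]
[365.858 242.99 ] [ 0.403 -0.171  0.045]
mat ((187.29745483398438, 220.5452880859375), (73.65210723876953, 54.2880744934082), 8.652542114257812)
[146.807 241.84 ] [0.419 0.466 0.003]
[154.974 188.17 ] [0.579 0.447 0.003]
[227.788 199.25 ] [0.54  0.226 0.003]
[219.621 252.921] [0.384 0.248 0.003]
(187.29745483398438, 220.5452880859375) [0.48  0.346 0.003]
grip guess [ 0.539 -0.078  0.1  ]
```

View pics/crop1.png

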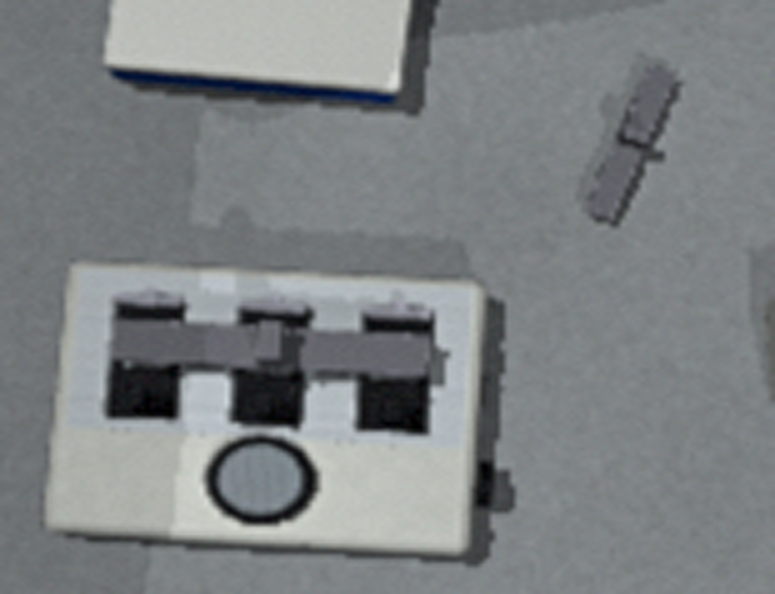

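The crop confirms it: the large grey bar with a grip block at crop (275,345) sits on the foot over the bolts, and the other grey bar (635,145) is clearly smaller and lies loose. The ring is on the near side, so the foot's +x is world +x.

```bash
python3 - <<'E'
from h import *
np.set_printoptions(precision=4,suppress=True)
c=load('t0')
P=np.array([onz(c,p,.045) for p in [(289.4,174.1),(372.4,179),(368.6,244.9),(284.2,238.8)]])
print(P);ctr=P.mean(0)
d=(P[0]+P[1]-P[2]-P[3])[:2];yx=np.degrees(np.arctan2(d[1],d[0]))
e=(P[0]-P[1]+P[3]-P[2])[:2];yy=np.degrees(np.arctan2(e[1],e[0]))-90
print(ctr,yx,yy,np.linalg.norm(d)/2,np.linalg.norm(e)/2)
y=np.radians((yx+yy)/2)
g=ctr[:2]+.035*np.array([np.cos(y),np.sin(y)]);print('row centre',g, proj(c,[[*g,.1]]))
print(totool([*g,.25]))
E
```

```text
[[ 0.6024  0.0394  0.045 ]
 [ 0.5827 -0.1956  0.045 ]
 [ 0.3977 -0.1785  0.045 ]
 [ 0.4192  0.0554  0.045 ]]
[ 0.5005 -0.0698  0.045 ] -5.133896248813011 -5.0316280284042705 0.18482362011742887 0.23533715964397348
row centre [ 0.5353 -0.0729] [[329.2384 193.5181]]
[ -6.6356 484.7437 505.7786]
```

```bash
python3 -m jog '{"fingers":[1,1,1,1,1],"dp":[[0,32,34],[0,64,68],[0,96,102],[0,128,136],[0,160,170]],"twist":[0,0,0,0,0]}' 20
python3 -m jog '{"fingers":[1,1,1,1,1],"dp":[[0,32,34],[0,64,68],[0,96,102],[0,128,136],[0,160,168]],"twist":[0,0,0,0,0]}'
python3 - <<'E'
from h import *
print(totool([.5353,-.0729,.25]),r.get_state()['eef_rot'])
E
```

```text
time_s: 0.6
tcp_pos: [0.2805, -0.4623, 0.2426]
eef_rot: [99.6, 89.9, 112.4]
contact_force: [1.1, -0.8, 0.1]
gripper_width: 0.0874
time_s: 1.1
tcp_pos: [0.4095, -0.2672, 0.2429]
eef_rot: [95.0, 89.9, 107.8]
contact_force: [0.5, -0.6, 1.1]
gripper_width: 0.0879
[ -6.84924356 161.63499367 165.74815942] [ 95.02174799  89.88647123 107.82687782]
```

```bash
python3 -m jog '{"fingers":[0.6,0.6,0.6,0.6,0.6],"dp":[[0,34,35],[0,70,72],[0,106,108],[0,140,144],[0,160,164]],"twist":[6,12,18,18,18]}'
python3 -m jog '{"fingers":[0.6,0.6,0.6,0.6,0.6],"dp":[[0,0,0],[0,0,0],[0,0,0],[0,0,0],[0,0,0]],"twist":[0,0,0,0,0]}'
python3 - <<'E'
from h import *
np.set_printoptions(precision=3,suppress=True)
c=shot('wrist','w1');print(c['pose']);s=r.get_state();print(s['tcp_pos'],s['eef_rot'],totool([.5353,-.0729,.25]))
print(R.from_euler('xyz',s['eef_rot'],degrees=True).as_matrix())
print(proj(c,[[.5353,-.0729,.1]]))
E
```

```text
time_s: 1.6
tcp_pos: [0.5353, -0.072, 0.2429]
eef_rot: [113.4, 89.9, 108.3]
contact_force: [1.1, 0.1, -0.7]
gripper_width: 0.055
time_s: 2.1
tcp_pos: [0.5348, -0.0729, 0.2431]
eef_rot: [106.5, 89.9, 101.4]
contact_force: [1.0, -0.2, -0.2]
gripper_width: 0.0527
[[ 0.089  0.956  0.279  0.46 ]
 [ 0.996 -0.086 -0.023 -0.067]
 [ 0.002  0.28  -0.96   0.384]
 [ 0.     0.     0.     1.   ]]
[ 0.535 -0.073  0.243] [104.052  89.879  98.875] [-6.905 -0.002  0.411]
[[-0.     0.09   0.996]
 [ 0.002  0.996 -0.09 ]
 [-1.     0.002 -0.001]]
[[320.163 193.209]]
```

View pics/w1.png

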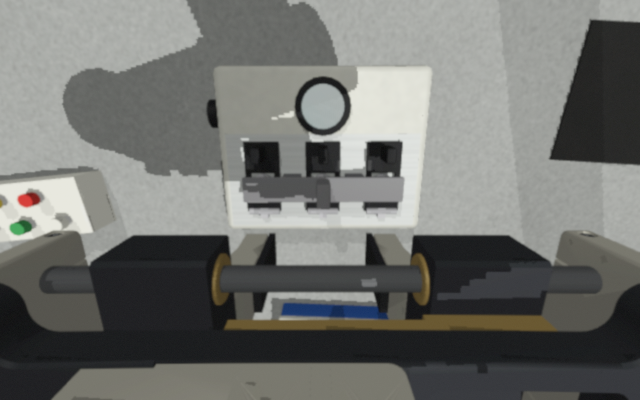

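The guard's grip block is at (322,185) and the ring at (322,105). The foot's deck corners are near (217,68), (431,68), (231,226) and (418,226). Next I'll refine the pose.

```bash
python3 - <<'E'
from h import *
np.set_printoptions(precision=4,suppress=True)
c=load('w1');f=c['frame']
m=np.zeros(f.shape[:2],np.uint8);m[55:232,205:445]=((f.min(2)>170)[55:232,205:445])*255
m=cv2.morphologyEx(m,cv2.MORPH_OPEN,np.ones((3,3)))
g=cv2.cvtColor(f,cv2.COLOR_RGB2GRAY)
for y in (172,178,184,190,196,200,204): print(y,g[y,300:345:1])
for uv in [(217,68),(431,68),(418,226),(231,226)]: print(uv,onz(c,uv,.045))
P=np.array([onz(c,p,.045) for p in [(217,68),(431,68),(418,226),(231,226)]]);print(P.mean(0))
# ring
r0=np.zeros_like(m);r0[70:140,288:358]=((g<60)[70:140,288:358])*255
k=max(cv2.findContours(r0,0,2)[0],key=cv2.contourArea);e=cv2.fitEllipse(k);print('ring',e,onz(c,e[0],.053))
E
```

```text
172 [134 137 138 139 137 120  70  26  21  21  26  37  48  51  52  52  51  52
  51  48  45  46  44  45  45  45  49  52  53  52  53  52  52  50  41  32
  27  29  36  60 101 132 140 139 136]
178 [ 83  83  85  86  84  85  83  80  80  82  81  82  84  85  85  85  83  83
  82  80  80  79  80  80  80  87  97 107 119 129 133 133 134 134 134 133
 132 133 133 133 134 136 136 136 135]
184 [ 82  82  81  81  82  81  82  81  82  82  81  83  83  82  81  79  74  73
  75  74  75  75  75  75  75  75  76  75  76  86 117 139 145 147 147 147
 147 147 147 147 147 147 146 147 147]
190 [ 81  82  80  82  82  81  81  82  81  80  81  81  81  81  80  77  73  77
  83  84  83  81  81  81  82  83  83  81  81  82 101 125 137 143 145 146
 146 145 147 146 146 146 146 146 147]
196 [138 138 136 126 102  89  83  81  82  81  81  81  81  81  81  80  77  79
  82  81  81  81  82  82  82  81  81  81  79  80 100 124 131 133 136 143
 145 144 145 144 145 146 145 144 144]
200 [144 143 143 143 143 142 140 139 140 139 138 133 122 124 135 132 114  88
  81  82  81  81  81  80  81  80  80  80  79  79  98 122 127 129 130 134
 140 142 143 144 145 146 146 146 146]
204 [198 198 196 182 138 102  71  44  36  37  36  36  36  36  37  42  55  74
  80  81  80  82  80  82  81  81  80  80  78  69  53  40  40  39  39  38
  37  43  75 143 192 202 202 202 202]
(217, 68) [ 0.4029 -0.1711  0.045 ]
(431, 68) [0.4232 0.0558 0.045 ]
(418, 226) [0.6028 0.0431 0.045 ]
(231, 226) [ 0.5819 -0.188   0.045 ]
[ 0.5027 -0.065   0.045 ]
ring ((322.1223449707031, 105.4181900024414), (53.288185119628906, 56.57587814331055), 7.544974327087402) [ 0.4504 -0.0631  0.053 ]
```

```bash
python3 -c "
from h import *
print(totool([.537,-.070,.090]))"; python3 -m jog '{"fingers":[0.5,0.5,0.5,0.5,0.5],"dp":[[30,3,2],[65,3,2],[100,3,2],[120,3,2],[120,3,2]],"twist":[0,0,0,0,0]}'
python3 -c "
from h import *
print(totool([.537,-.070,.090]))"
```

```text
[153.09988639   2.71043931   1.92456528]
time_s: 2.65
tcp_pos: [0.535, -0.0705, 0.1204]
eef_rot: [171.5, 89.7, 166.2]
contact_force: [-0.5, -0.2, 0.7]
gripper_width: 0.0435
[30.41034871  0.66576122  2.13518738]
```

```bash
python3 -m jog '{"fingers":[0.5,0.5,0.5,0.5,0.5],"dp":[[10,1,2],[20,1,2],[30,1,2],[30,1,2],[30,1,2]],"twist":[0,0,0,0,0]}'
python3 -m jog '{"fingers":[0.1,0.1,0.1,0.1,0.1],"dp":[[0,0,0],[0,0,0],[0,0,0],[0,0,0],[0,0,0]],"twist":[0,0,0,0,0]}' 40
```

```text
time_s: 3.15
tcp_pos: [0.5377, -0.0697, 0.0931]
eef_rot: [166.4, 89.8, 161.2]
contact_force: [-8.2, 3.5, 24.2]
gripper_width: 0.0435
time_s: 3.65
tcp_pos: [0.5381, -0.0698, 0.0933]
eef_rot: [166.9, 89.8, 161.7]
contact_force: [-0.8, -1.6, 5.6]
gripper_width: 0.0141
```

```bash
python3 -m jog '{"fingers":[0.1,0.1,0.1,0.1,0.1],"dp":[[-6,0,0],[-12,0,0],[-20,0,0],[-28,0,0],[-36,0,0]],"twist":[0,0,0,0,0]}'
python3 -m jog '{"fingers":[0.1,0.1,0.1,0.1,0.1],"dp":[[-15,0,0],[-30,0,0],[-45,0,0],[-60,0,0],[-75,0,0]],"twist":[0,0,0,0,0]}'
python3 - <<'E'
from h import *
s=r.get_state();print(s['contact_force'],s['gripper_width'],R.from_euler('xyz',s['eef_rot'],degrees=True).as_matrix())
c=shot('side','s1')
cv2.imwrite('pics/s1c.png',cv2.resize(c['frame'][100:300,250:450,::-1],None,fx=3,fy=3))
E
```

```text
time_s: 4.15
tcp_pos: [0.5381, -0.0698, 0.1302]
eef_rot: [164.1, 89.9, 158.9]
contact_force: [0.3, 0.2, -0.7]
gripper_width: 0.0137
time_s: 4.65
tcp_pos: [0.5381, -0.0698, 0.2064]
eef_rot: [158.1, 89.9, 152.9]
contact_force: [1.3, -0.9, -1.1]
gripper_width: 0.0136
[ 1.33068832 -0.92087404 -1.11802082] 0.013619071009854473 [[-2.14131411e-03  9.02341142e-02  9.95918279e-01]
 [ 1.09650967e-03  9.95920176e-01 -9.02319284e-02]
 [-9.99997106e-01  8.98819120e-04 -2.23152050e-03]]
```

View pics/s1c.png

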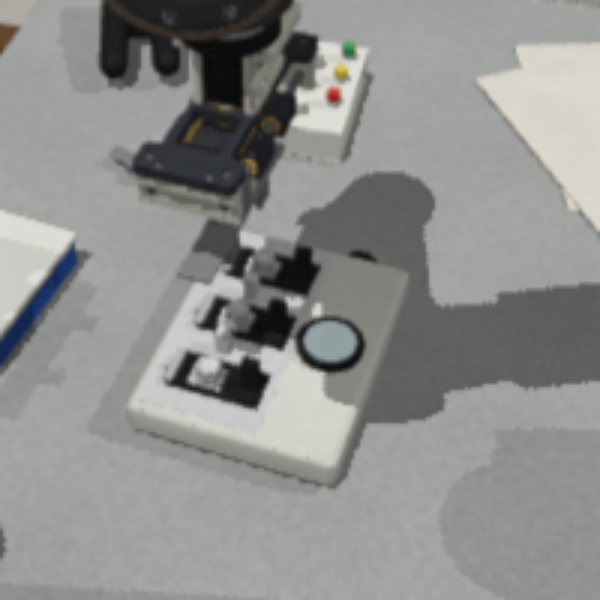

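```bash
python3 -m jog '{"fingers":[0.1,0.1,0.1,0.1,0.1],"dp":[[0,30,-7],[0,70,-16],[0,112,-26],[0,154,-36],[0,196,-45]],"twist":[0,0,0,0,0]}'
python3 -m jog '{"fingers":[0.1,0.1,0.1,0.1,0.1],"dp":[[0,42,-10],[0,84,-20],[0,126,-30],[0,168,-40],[0,205,-48]],"twist":[1,2,3,3,3]}'
python3 - <<'E'
from h import *
c=shot('top','t2');f=c['frame']
cv2.imwrite('pics/t2c.png',cv2.resize(f[150:300,100:300,::-1],None,fx=3,fy=3))
s=r.get_state();print(s['gripper_width'],totool([.480,.347,.07]),R.from_euler('xyz',s['eef_rot'],degrees=True).as_matrix()[:,1])
E
```

```text
time_s: 5.2
tcp_pos: [0.5115, 0.1308, 0.2096]
eef_rot: [39.4, 89.9, 34.2]
contact_force: [0.6, 0.6, -0.9]
gripper_width: 0.014
time_s: 5.7
tcp_pos: [0.4813, 0.3413, 0.21]
eef_rot: [47.4, 89.8, 39.2]
contact_force: [1.1, 0.7, -0.2]
gripper_width: 0.0136
0.01376473315643436 [139.74078785   0.45329724  -2.04175528] [0.13953505 0.99021134 0.00338638]
```

View pics/t2c.png

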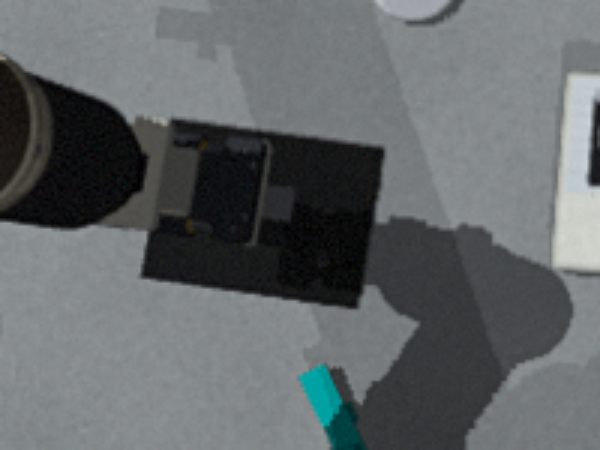

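The bar is held over the mat and lined up with it (its end is at crop (280,200)). Lowering it now.

```bash
python3 -m jog '{"fingers":[0.1,0.1,0.1,0.1,0.1],"dp":[[30,0,-2],[65,0,-2],[100,0,-2],[130,0,-2],[140,0,-2]],"twist":[0,0,0,0,0]}'
python3 -m jog '{"fingers":[0.1,0.1,0.1,0.1,0.1],"dp":[[5,0,0],[10,0,0],[13,0,0],[16,0,0],[18,0,0]],"twist":[0,0,0,0,0]}'
```

```text
time_s: 6.25
tcp_pos: [0.4786, 0.3449, 0.0667]
eef_rot: [-104.9, 89.9, -113.0]
contact_force: [-0.6, -1.5, -0.8]
gripper_width: 0.0141
time_s: 6.75
tcp_pos: [0.4789, 0.3452, 0.0493]
eef_rot: [38.7, 90.0, 30.6]
contact_force: [-0.1, -0.9, -0.2]
gripper_width: 0.0139
```

```bash
python3 -m jog '{"fingers":[0.1,0.1,0.1,0.1,0.1],"dp":[[1,0,0],[2,0,0],[2,0,0],[2,0,0],[2,0,0]],"twist":[0,0,0,0,0]}'
python3 -m jog '{"fingers":[0.1,0.1,0.1,0.1,0.1],"dp":[[1,0,0],[1,0,0],[1,0,0],[1,0,0],[1,0,0]],"twist":[0,0,0,0,0]}'
```

```text
time_s: 7.25
tcp_pos: [0.4789, 0.3453, 0.0474]
eef_rot: [39.6, 90.0, 31.6]
contact_force: [0.2, -0.0, -0.8]
gripper_width: 0.0139
time_s: 7.75
tcp_pos: [0.4789, 0.3453, 0.0464]
eef_rot: [41.2, 90.0, 33.1]
contact_force: [0.0, -0.1, -0.9]
gripper_width: 0.0136
```

```bash
python3 -m jog '{"fingers":[0.1,0.1,0.1,0.1,0.1],"dp":[[1,0,0],[1,0,0],[2,0,0],[2,0,0],[2,0,0]],"twist":[0,0,0,0,0]}'
python3 -m jog '{"fingers":[0.1,0.1,0.1,0.1,0.1],"dp":[[1,0,0],[1,0,0],[1,0,0],[1,0,0],[1,0,0]],"twist":[0,0,0,0,0]}'
python3 - <<'E'
from h import *
c=shot('side','s3')
cv2.imwrite('pics/s3c.png',cv2.resize(c['frame'][210:400,200:420,::-1],None,fx=3,fy=3))
s=r.get_state();print(s['contact_force'])
E
```

```text
time_s: 8.25
tcp_pos: [0.4789, 0.3453, 0.0444]
eef_rot: [41.1, 90.0, 33.1]
contact_force: [0.1, -0.2, -0.2]
gripper_width: 0.0136
time_s: 8.75
tcp_pos: [0.4789, 0.3453, 0.0443]
eef_rot: [37.8, 89.9, 29.8]
contact_force: [-2.4, -1.2, 8.2]
gripper_width: 0.014
[-3.31557453 -1.67450652  8.82646161]
```

View pics/s3c.png

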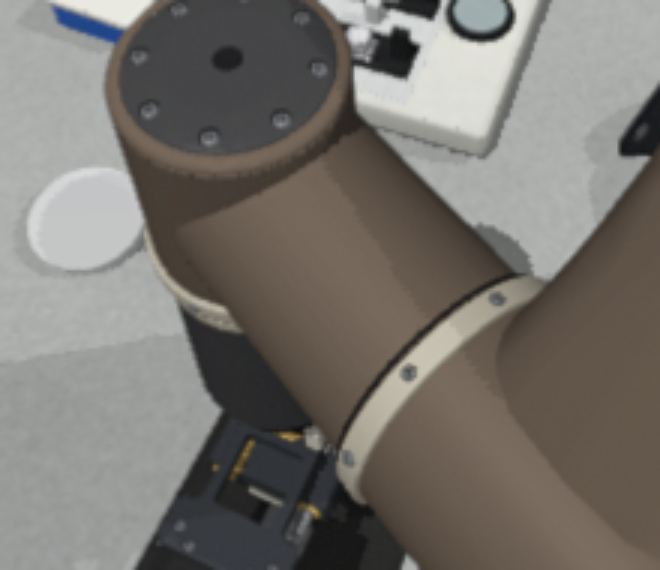

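Contact at TCP z = 0.044, so the fingertips are at plate-top height, which is where the bar sits when it stands on the mat (0.027). Releasing.

```bash
python3 -m jog '{"fingers":[0.4,0.4,0.4,0.4,0.4],"dp":[[0,0,0],[0,0,0],[0,0,0],[0,0,0],[-2,0,0]],"twist":[0,0,0,0,0]}'
python3 -m jog '{"fingers":[0.4,0.4,0.4,0.4,0.4],"dp":[[-20,0,0],[-60,0,0],[-110,0,0],[-150,0,0],[-170,0,0]],"twist":[0,0,0,0,0]}'
python3 - <<'E'
from h import *
s=r.get_state();print(totool([.53,-.01,.20]),R.from_euler('xyz',s['eef_rot'],degrees=True).as_matrix()[:,1])
E
```

```text
time_s: 9.3
tcp_pos: [0.4788, 0.3451, 0.046]
eef_rot: [-1.3, 90.0, -9.3]
contact_force: [-0.5, -0.1, -0.6]
gripper_width: 0.0345
time_s: 9.8
tcp_pos: [0.4797, 0.3459, 0.2204]
eef_rot: [49.7, 89.7, 41.7]
contact_force: [0.4, 0.1, -0.7]
gripper_width: 0.0352
[  19.34047738 -345.47560798   99.38895493] [0.13936962 0.99023158 0.00418617]
```

```bash
python3 -m jog '{"fingers":[0,0,0,0,0],"dp":[[0,-36,10],[0,-78,22],[0,-120,34],[0,-164,47],[0,-206,59]],"twist":[0,0,0,0,0]}'
python3 -m jog '{"fingers":[0,0,0,0,0],"dp":[[0,-45,13],[0,-90,26],[0,-135,39],[0,-180,52],[0,-200,57]],"twist":[-1,-2,-3,-3,-3]}'
python3 -m jog '{"fingers":[0,0,0,0,0],"dp":[[0,0,0],[0,0,0],[0,0,0],[0,0,0],[0,0,0]],"twist":[0,0,0,0,0]}'
python3 - <<'E'
from h import *
c=shot('wrist','w4');f=c['frame'];shot('top','t4');shot('side','s4')
a=cv2.resize(f[50:250,200:450],None,fx=3,fy=3,interpolation=cv2.INTER_CUBIC);cv2.imwrite('pics/w4c.png',a[:,:,::-1])
s=r.get_state();print(s['tcp_pos'],R.from_euler('xyz',s['eef_rot'],degrees=True).as_matrix()[:,1])
E
```

```text
time_s: 10.3
tcp_pos: [0.509, 0.1318, 0.2199]
eef_rot: [50.3, 89.7, 42.3]
contact_force: [1.6, -0.0, 1.3]
gripper_width: 0.0025
time_s: 10.8
tcp_pos: [0.5373, -0.0774, 0.2191]
eef_rot: [48.9, 89.7, 43.8]
contact_force: [0.6, -0.3, 0.4]
gripper_width: 0.0006
time_s: 11.3
tcp_pos: [0.5374, -0.0764, 0.2193]
eef_rot: [48.3, 89.7, 43.3]
contact_force: [0.3, 0.0, 0.4]
gripper_width: 0.0001
[ 0.53739642 -0.07677531  0.21921945] [0.08828873 0.99608819 0.00366268]
```

View pics/w4c.png

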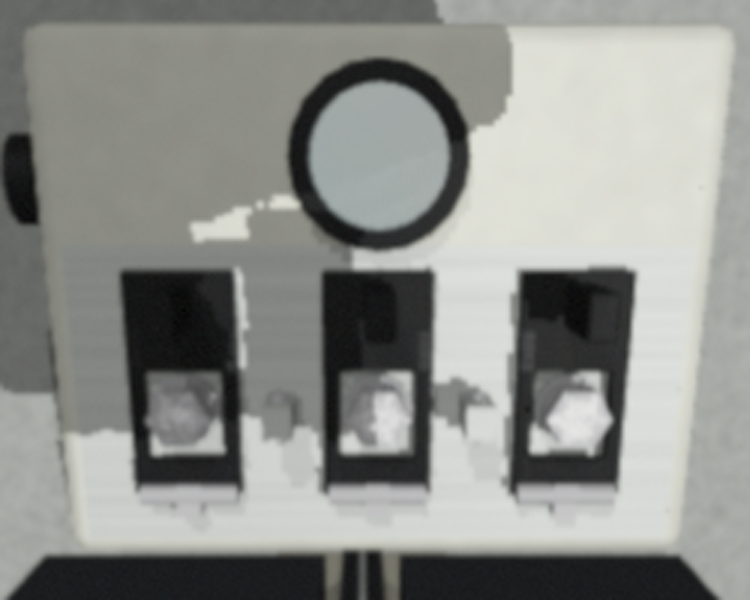

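Bolt heads in the crop: left (182,412), mid (377,417), right (578,415). The tabs lie above them near rows 285–340, all covers are shut, and the studs are at (283,410) and (480,410).

```bash
python3 - <<'E'
from h import *
np.set_printoptions(precision=4,suppress=True)
c=load('w4')
for z in (.065,.072):
  P=np.array([onz(c,(200+u/3,50+v/3),z) for u,v in [(182,412),(377,417),(578,415)]]);d=P[2]-P[0]
  print(z,P,np.linalg.norm(d),np.degrees(np.arctan2(d[1],d[0])))
  m=P.mean(0); print(m)
for z in (.045,.052):
  Q=np.array([onz(c,(200+u/3,50+v/3),z) for u,v in [(30,28),(730,30),(678,545),(80,545)]]);print(z,Q.mean(0),np.linalg.norm(Q[0]-Q[1]),np.linalg.norm(Q[3]-Q[2]),np.linalg.norm(Q[0]-Q[3]))
print(totool([.537,-.0705,.11]))
E
```

```text
0.065 [[ 0.5298 -0.1375  0.065 ]
 [ 0.5374 -0.0703  0.065 ]
 [ 0.5428 -0.0007  0.065 ]] 0.1373951241004661 84.53103394146791
[ 0.5367 -0.0695  0.065 ]
0.072 [[ 0.5281 -0.1359  0.072 ]
 [ 0.5356 -0.0703  0.072 ]
 [ 0.5409 -0.0023  0.072 ]] 0.1341329000905002 84.53103394146791
[ 0.5349 -0.0695  0.072 ]
0.045 [ 0.503 -0.066  0.045] 0.2286616315272789 0.2313909285172377 0.1818114861723361
0.052 [ 0.5021 -0.0661  0.052 ] 0.2235773417172849 0.22624595280737578 0.17776890902324582
[109.2379   5.8157  -1.302 ]
```

```bash
python3 -m jog '{"fingers":[0,0,0,0,0],"dp":[[30,6,-1],[65,6,-1],[100,6,-1],[118,6,-1],[122,6,-1]],"twist":[0,0,0,0,0]}'
python3 -m jog '{"fingers":[0,0,0,0,0],"dp":[[2,0,0],[4,0,0],[6,0,0],[8,0,0],[8,0,0]],"twist":[0,0,0,0,0]}'
python3 -m jog '{"fingers":[0,0,0,0,0],"dp":[[1,0,0],[2,0,0],[3,0,0],[4,0,0],[4,0,0]],"twist":[0,0,0,0,0]}'
```

```text
time_s: 11.95
tcp_pos: [0.5359, -0.0703, 0.0949]
eef_rot: [109.9, 89.8, 104.8]
contact_force: [-0.4, -0.3, -0.1]
gripper_width: 0.0006
time_s: 12.45
tcp_pos: [0.536, -0.0703, 0.0873]
eef_rot: [95.5, 89.8, 90.4]
contact_force: [-1.0, 0.1, -0.3]
gripper_width: 0.0007
time_s: 12.95
tcp_pos: [0.5359, -0.0703, 0.0831]
eef_rot: [100.6, 89.8, 95.5]
contact_force: [-0.2, 0.2, 0.0]
gripper_width: 0.0003
```

```bash
python3 -m jog '{"fingers":[0,0,0,0,0],"dp":[[1,0,0],[2,0,0],[2,0,0],[2,0,0],[2,0,0]],"twist":[0,0,0,0,0]}'
python3 -m jog '{"fingers":[0,0,0,0,0],"dp":[[1,0,0],[2,0,0],[2,0,0],[2,0,0],[2,0,0]],"twist":[0,0,0,0,0]}'
```

```text
time_s: 13.45
tcp_pos: [0.5359, -0.0703, 0.081]
eef_rot: [101.8, 89.8, 96.7]
contact_force: [0.2, 0.3, 0.2]
gripper_width: 0.0001
time_s: 13.95
tcp_pos: [0.5359, -0.0703, 0.079]
eef_rot: [101.8, 89.8, 96.8]
contact_force: [0.3, -0.4, -0.6]
gripper_width: 0.0
```

```bash
python3 -m jog '{"fingers":[0,0,0,0,0],"dp":[[1,0,0],[2,0,0],[2,0,0],[2,0,0],[2,0,0]],"twist":[0,0,0,0,0]}'
python3 -m jog '{"fingers":[0,0,0,0,0],"dp":[[1,0,0],[2,0,0],[2,0,0],[2,0,0],[2,0,0]],"twist":[0,0,0,0,0]}'
```

```text
time_s: 14.45
tcp_pos: [0.5359, -0.0702, 0.0769]
eef_rot: [105.0, 89.8, 100.0]
contact_force: [-0.2, 0.3, -0.1]
gripper_width: 0.0006
time_s: 14.95
tcp_pos: [0.536, -0.0703, 0.0761]
eef_rot: [92.7, 89.8, 87.7]
contact_force: [-4.6, 0.3, 12.5]
gripper_width: 0.0006
```

Contact came at TCP z = 0.076, exactly 6 mm below the expected 0.082, so the middle bolt may have sunk. I'll verify by tapping a neighbour.

```bash
python3 -m jog '{"fingers":[0,0,0,0,0],"dp":[[-15,0,0],[-30,0,0],[-30,35,0],[-30,70,0],[-30,70,0]],"twist":[0,0,0,0,0]}'
python3 -m jog '{"fingers":[0,0,0,0,0],"dp":[[6,0,0],[12,0,0],[18,0,0],[21,0,0],[21,0,0]],"twist":[0,0,0,0,0]}'
python3 -m jog '{"fingers":[0,0,0,0,0],"dp":[[1,0,0],[2,0,0],[3,0,0],[3,0,0],[3,0,0]],"twist":[0,0,0,0,0]}'
```

```text
time_s: 15.45
tcp_pos: [0.5428, 0.0021, 0.1065]
eef_rot: [73.4, 89.8, 68.4]
contact_force: [-0.5, -0.6, -0.2]
gripper_width: 0.0002
time_s: 15.95
tcp_pos: [0.5424, 0.0015, 0.0847]
eef_rot: [98.0, 89.8, 93.0]
contact_force: [-0.6, -0.8, -0.4]
gripper_width: 0.0006
time_s: 16.45
tcp_pos: [0.5424, 0.0014, 0.0822]
eef_rot: [90.6, 89.9, 85.7]
contact_force: [-1.7, -1.3, 5.6]
gripper_width: 0.0005
```

```bash
python3 -m jog '{"fingers":[0,0,0,0,0],"dp":[[1,0,0],[1,0,0],[1,0,0],[1,0,0],[1,0,0]],"twist":[0,0,0,0,0]}'
python3 -m jog '{"fingers":[0,0,0,0,0],"dp":[[-15,0,0],[-27,0,0],[-27,-40,0],[-27,-85,0],[-27,-130,0]],"twist":[0,0,0,0,0]}'
python3 -m jog '{"fingers":[0,0,0,0,0],"dp":[[0,-8,0],[0,-10,0],[8,-10,0],[16,-10,0],[22,-10,0]],"twist":[0,0,0,0,0]}'
python3 -m jog '{"fingers":[0,0,0,0,0],"dp":[[1,0,0],[1,0,0],[3,0,0],[4,0,0],[4,0,0]],"twist":[0,0,0,0,0]}'
```

```text
time_s: 16.95
tcp_pos: [0.5425, 0.0014, 0.0819]
eef_rot: [81.1, 89.9, 76.2]
contact_force: [-2.1, 0.0, 6.1]
gripper_width: 0.001
time_s: 17.45
tcp_pos: [0.5315, -0.1291, 0.1093]
eef_rot: [57.5, 89.8, 52.6]
contact_force: [1.2, 0.5, 0.2]
gripper_width: 0.0003
time_s: 17.95
tcp_pos: [0.5305, -0.138, 0.0862]
eef_rot: [72.6, 89.8, 67.8]
contact_force: [0.5, 0.8, -1.1]
gripper_width: 0.0005
time_s: 18.45
tcp_pos: [0.5306, -0.1379, 0.0824]
eef_rot: [66.8, 89.8, 62.0]
contact_force: [0.6, 0.8, 0.3]
gripper_width: 0.0005
```

```bash
python3 -m jog '{"fingers":[0,0,0,0,0],"dp":[[1,0,0],[2,0,0],[2,0,0],[2,0,0],[2,0,0]],"twist":[0,0,0,0,0]}'
python3 - <<'E'
from h import *
print(totool([.536,-.0703,.110]))
E
```

```text
time_s: 18.95
tcp_pos: [0.5307, -0.1379, 0.0818]
eef_rot: [52.2, 89.8, 47.5]
contact_force: [-5.3, 3.1, 13.8]
gripper_width: 0.0007
[-27.99815124  67.91252448  -0.27847494]
```

Left holds firm at 0.0818 (14 N) and right at 0.0819 (6 N), while the middle one sank to 0.0761 (12.5 N at its stop). The middle bolt is the loose one and it's fully down. Next I'll locate its tab.

```bash
python3 -m jog '{"fingers":[0.4,0.4,0.4,0.4,0.4],"dp":[[-20,0,0],[-45,0,0],[-80,20,-10],[-110,45,-25],[-130,69,-38]],"twist":[0,0,0,0,0]}'
python3 -m jog '{"fingers":[0.4,0.4,0.4,0.4,0.4],"dp":[[0,0,0],[0,0,0],[0,0,0],[0,0,0],[0,0,0]],"twist":[0,0,0,0,0]}'
python3 - <<'E'
from h import *
c=shot('wrist','w5');f=c['frame']
print(proj(c,[[.498,-.067,.086],[.536,-.0703,.059],[.530,-.1385,.065],[.543,0,.065]]),r.get_state()['tcp_pos'])
a=cv2.resize(f[60:260,200:450],None,fx=3,fy=3,interpolation=cv2.INTER_CUBIC)
a=np.clip(a.astype(float)*1.0,0,255);a=(255*(a/255)**.5).astype(np.uint8)
cv2.imwrite('pics/w5c.png',a[:,:,::-1])
E
```

```text
time_s: 19.45
tcp_pos: [0.4984, -0.0659, 0.2141]
eef_rot: [35.2, 89.7, 30.5]
contact_force: [0.4, 1.0, -0.1]
gripper_width: 0.0331
time_s: 19.95
tcp_pos: [0.4982, -0.0665, 0.2131]
eef_rot: [44.0, 89.8, 39.1]
contact_force: [-0.9, -0.3, 0.5]
gripper_width: 0.0347
[[319.48851018 196.51883753]
 [319.39303877 223.73230584]
 [254.67034168 225.59810762]
 [385.9991452  226.72431171]] [ 0.4982196  -0.06644923  0.21320263]
```

View pics/w5c.png

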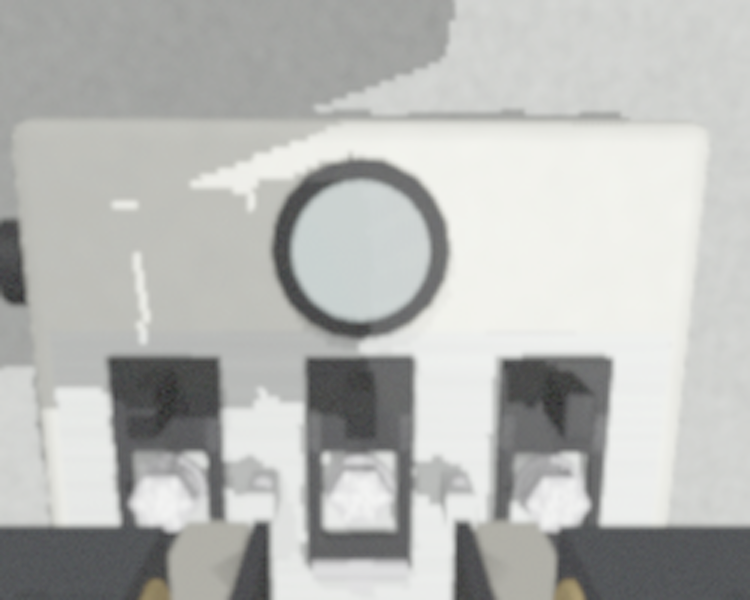

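The picture shows the heads at crop (163,497), (360,493) and (555,500), within 1 px of prediction. The middle tab is the dark block around (361,405), predicted at (358,410). Descending onto it.

```bash
python3 -m jog '{"fingers":[0.4,0.4,0.4,0.4,0.4],"dp":[[30,0,0],[65,0,0],[95,0,0],[110,0,0],[116,0,0]],"twist":[0,0,0,0,0]}'
python3 -m jog '{"fingers":[0.4,0.4,0.4,0.4,0.4],"dp":[[7,0,0],[14,0,0],[19,0,0],[20,0,0],[20,0,0]],"twist":[0,0,0,0,0]}'
python3 -m jog '{"fingers":[0.05,0.05,0.05,0.05,0.05],"dp":[[0,0,0],[0,0,0],[0,0,0],[0,0,0],[0,0,0]],"twist":[0,0,0,0,0]}' 15
```

```text
time_s: 20.5
tcp_pos: [0.4974, -0.0667, 0.095]
eef_rot: [119.8, 89.9, 114.9]
contact_force: [0.1, -0.5, -0.1]
gripper_width: 0.035
time_s: 21.0
tcp_pos: [0.4976, -0.0666, 0.0752]
eef_rot: [107.6, 89.9, 102.7]
contact_force: [0.5, -0.5, 1.3]
gripper_width: 0.0353
time_s: 21.5
tcp_pos: [0.4976, -0.0667, 0.0754]
eef_rot: [100.8, 89.9, 96.0]
contact_force: [0.2, -1.3, 0.7]
gripper_width: 0.0099
```

```bash
python3 -m jog '{"fingers":[0.05,0.05,0.05,0.05,0.05],"dp":[[-5.4,0,2.2],[-10.7,0,4.9],[-15.7,0,8],[-20.4,0,11.4],[-24.9,0,15.3]],"twist":[0,0,0,0,0]}'
python3 -c "
from h import *
s=r.get_state();print(s['tcp_pos'],s['contact_force'],s['gripper_width'],totool([.4976+.0389*.996,-.0667-.0389*.089,.0753+.0419]))"
```

```text
time_s: 22.0
tcp_pos: [0.5122, -0.0681, 0.1005]
eef_rot: [146.3, 89.9, 141.5]
contact_force: [-4.2, 2.8, -0.1]
gripper_width: 0.0099
[ 0.5121616  -0.06812361  0.1005239 ] [-4.19417749  2.84343461 -0.09530369] 0.00987447269176872 [-16.72545161   0.05222456  24.23451521]
```

```bash
python3 -m jog '{"fingers":[0.05,0.05,0.05,0.05,0.05],"dp":[[-4.1,0,4.3],[-7.9,0,9],[-11.3,0,14],[-14.4,0,19],[-16.8,0,24]],"twist":[0,0,0,0,0]}'
python3 -m jog '{"fingers":[0.05,0.05,0.05,0.05,0.05],"dp":[[0,0,0],[0,0,0],[0,0,0],[0,0,0],[0,0,0]],"twist":[0,0,0,0,0]}'
python3 - <<'E'
from h import *
c=shot('side','s6');t=shot('top','t6')
s=r.get_state();print(s['tcp_pos'],s['contact_force'],s['gripper_width'])
a=cv2.resize(c['frame'][150:300,250:450],None,fx=3,fy=3,interpolation=cv2.INTER_CUBIC)
b=cv2.resize(t['frame'][80:330,130:430],(600,500)); a=cv2.resize(c['frame'][140:300,270:400],None,fx=3,fy=3)
cv2.imwrite('pics/f6.png',np.hstack([b[:480,:400],a])[:,:,::-1])
E
```

```text
time_s: 22.5
tcp_pos: [0.5365, -0.0702, 0.118]
eef_rot: [146.6, 89.9, 141.7]
contact_force: [-4.2, 2.2, 2.6]
gripper_width: 0.0097
time_s: 23.0
tcp_pos: [0.5372, -0.0702, 0.1183]
eef_rot: [107.5, 89.9, 102.6]
contact_force: [0.4, -0.4, 0.8]
gripper_width: 0.0099
[ 0.53709343 -0.07023903  0.11824381] [ 0.682734   -0.42108655  1.01648792] 0.00976130367738028
```

View pics/f6.png

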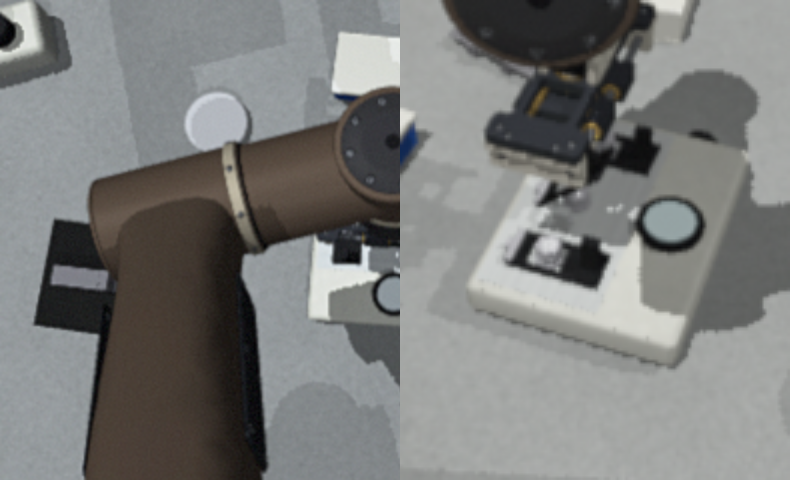

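The picture shows the middle cover tilted up in the fingers (right panel, about (570,190)), and the other two covers flat. The guard is on the mat (left panel, (80,275)), and the dish is at its original pixel (238,141). TCP travel of 39.5 mm across and 43 mm up corresponds to about 45°. Handing in.

```bash
python3 -c "
from h import *
a=load('s0')['frame'].astype(int);b=load('s6')['frame'].astype(int)
for n,(y0,y1,x0,x1) in dict(box=(170,225,215,278),dish=(262,305,205,252),rack=(108,155,342,376)).items(): print(n,(abs(a-b).max(2)[y0:y1,x0:x1]>60).mean())
print(r.close_job())"
```

```text
box 0.0
dish 0.0
rack 0.4493116395494368
the job is handed in; nothing more can be done
None
```

I finished all the steps and handed the job in at about 23 s, with the gripper still holding the cover open.

- **Guard:** I pulled the large grey bar straight up off the foot and stood it on the mat. In the last top view it lies flat on the mat, but the arm hides half of it.
- **Bolts:** The left and right bolts held firm at 14 N and 6 N. The middle one sank about 6 mm and took 12.5 N at its stop, so it is the loose one and is fully down.
- **Cover:** I pinched the middle bolt's tab and swung it along its arc to about 45°, worked out from how far the tool moved. The grip width was 9.8 mm at the end. The last view shows the other two covers shut.
- **Bystanders:** In the side view the box and dish match the first picture exactly. The rack check was inconclusive: 45% of its pixels changed, most likely because the arm hides it there. I didn't check it from another view, but no move went near it.
- **Disagreement:** When I took hold of the guard, I touched it about 7 mm higher than I had worked out, with 24 N on the tool. The later contact on the mat suggests the bar was sitting about 7 mm above the deck, and the bolt heads were at the expected height.

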